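# Put four condemned rotor parts into their right trays

## Task

The four condemned rotor parts stand in the wrong trays; move them so that the aluminium bucket stands in the round dish, the cracked trunnion ring in the square tray without a handle, the tube adapter in the oblong tray and the rubber stopper in the tray with a handle, each upright and in the middle of its tray. Use the empty rubber mat as the free spot on the way: set a part down on it and let go, and never let a part touch the bare bench. Leave the torque screwdriver alone.

Things in the scene. Friction and masses are not known exactly. Their poses are not given: they have to be found in the camera images.
- bucket: Loose corroded aluminium centrifuge bucket: open-topped round can, outside diameter 52 mm, 65 mm tall, standing upright. Two round lugs 14 mm in diameter stick out to 34.5 mm from the axis along its +x and -x, 50 mm above its foot; grip it across its y, 52 mm wide. Origin: centre of the underside; z up its axis. About 0.18 kg.
- ring: Loose cracked grey plastic trunnion ring lying flat: outside diameter 55 mm, hole 43 mm, 26 mm tall. Two round pins 12 mm in diameter stick out to 38 mm from the axis along its +x and -x; grip it across its y, 55 mm wide. Origin: centre of the underside; z up the axis of the hole. About 0.06 kg.
- adapter: Loose white plastic two-bore tube adapter: upright block with rounded ends, 66 mm long along its x, 36 mm wide along its y (the grip), 50 mm tall, two dark bores on top. Origin: centre of the underside; z up. About 0.09 kg.
- stopper: Loose green rubber stopper standing small end down: diameter 37 mm at the foot, 41 mm at the top, 38 mm tall. Origin: centre of the underside; z up its axis. About 0.06 kg.
- round_dish: Fixed round steel dish, 104 mm in diameter. Floor top 4 mm above the bench; rim 3 mm thick rising to 7 mm above the bench. Origin: centre of the underside, on the bench. The bucket belongs here.
- square_tray: Fixed square steel tray, 100 by 100 mm, no handle; floor top at 4 mm, rim to 7 mm above the bench. Origin: centre of the underside, on the bench. The ring belongs here.
- oblong_tray: Fixed oblong steel tray, 96 mm along its x by 144 mm along its y; floor top at 4 mm, rim to 7 mm above the bench. Origin: centre of the underside, on the bench. The adapter belongs here.
- handled_tray: Fixed square steel tray, 96 by 96 mm, with a flat handle 26 mm wide and 5 mm thick that reaches 86 mm from the tray's centre along its +y; floor top at 4 mm, rim to 7 mm above the bench. Origin: centre of the underside of the square part, on the bench. The stopper belongs here.
- mat: Fixed flat black rubber mat, 110 by 110 mm, 4 mm thick, no rim, empty at the start: the free spot. Origin: centre of the underside, on the bench. (At the start each tray holds one part that belongs in another tray. Outside the work, more than 0.35 m to either side, stand a glove box 80 mm high and a rotor yoke 50 mm high, both fixed.)
- screwdriver: Bystander: loose chrome torque screwdriver lying on the bench, 150 mm long along its x, handle 22 mm in diameter towards -x, shank 7 mm. Origin: middle of its length, on the bench. To be left alone.

How it is judged:
On the way:
1. one of the parts has been set down on the mat and let go (((horizontal distance between bucket and mat below 0.04 m and height (world z) of bucket below 0.007 m and contact force between the fingers and bucket below 0.1 N and linear speed of bucket below 0.02 m/s) or (horizontal distance between ring and mat below 0.04 m and height (world z) of ring below 0.007 m and contact force between the fingers and ring below 0.1 N and linear speed of ring below 0.02 m/s) or (horizontal distance between adapter and mat below 0.04 m and height (world z) of adapter below 0.007 m and contact force between the fingers and adapter below 0.1 N and linear speed of adapter below 0.02 m/s) or (horizontal distance between stopper and mat below 0.04 m and height (world z) of stopper below 0.007 m and contact force between the fingers and stopper below 0.1 N and linear speed of stopper below 0.02 m/s))), for 0.2 s.
At the end, for the whole second after the job is handed in: Bucket in the round dish, ring in the square tray, adapter in the oblong tray, stopper in the handled tray: each within 15 mm of the tray's centre, upright within 0.1 rad, on the tray floor, at rest and released (horizontal distance between bucket and round_dish below 0.015 m and height (world z) of bucket between 0.002 and 0.007 m and angle between each of bucket, ring, adapter, stopper's own z axis and vertical below 0.1 rad and linear speed of each of bucket, ring, adapter, stopper below 0.02 m/s and contact force between the fingers and bucket below 0.1 N and horizontal distance between ring and square_tray below 0.015 m and height (world z) of ring between 0.002 and 0.007 m and contact force between the fingers and ring below 0.1 N and horizontal distance between adapter and oblong_tray below 0.015 m and height (world z) of adapter between 0.002 and 0.007 m and contact force between the fingers and adapter below 0.1 N and horizontal distance between stopper and handled_tray below 0.015 m and height (world z) of stopper between 0.002 and 0.007 m and contact force between the fingers and stopper below 0.1 N); the robot touches nothing.
It fails at once if a part touches the bare bench (height (world z) of any of bucket, ring, adapter, stopper below 0.0015 m).
It fails at once if the torque screwdriver is moved by more than 15 mm (distance of screwdriver from where it was at the start of the episode above 0.015 m).
It also fails if it takes over 128 s, if anything falls off the work surface, if the arm or the gripper's body presses on something with over 40 N, if the wrist force passes 120 N, or if a joint passes its speed limit or range.

## Robot

A 6-joint arm with a two-finger parallel gripper is mounted at the origin on the work surface. World frame = base frame: x ahead of the robot, y to its left, z up, the work surface at z = 0. Lengths are in m, angles in rad, forces in N, time in s.
With the tool pointing down it reaches from about 0.2 to 0.875 m from the base axis. Payload 3.4 kg.
Tool frame: the origin (TCP) lies between the finger pads; the fingertips stand 25 mm ahead of it and the grasp point (between the pads) lies 6 mm ahead of it (r.nose_length is the z of the fingertips in the tool frame, in m); z points along the fingers, x is the direction in which the jaws open and shut, and the axes are right-handed (so a half turn about z gives the same grasp; the last joint's range is limited). The gripper opens to 94 mm and grips with 3 to 60 N. Pads are 16 mm wide; open, the fingers measure 119 mm over their backs; the gripper's body (75 mm by 177 mm) begins 78 mm behind the grasp point.
Start: joints at [-1.345, 0.276, 1.505, -0, 1.361, -0.121], TCP at [0.195, -0.541, 0.23] pointing down, gripper open.
Joint ranges: [-2.89, 2.89], [-0.75, 2.08], [0.22, 2.7], [-1.18, 4.32], [0.11, 2.71], [-2.7, 2.7]. Speed limits (rad/s): [2.57, 2.57, 3.14, 3.14, 3.14, 3.14].

## Interface

Orientations are given as a unit quaternion [w, x, y, z].
In Python, from plant import r, gripper_to, inverse_kinematics, vision, models, telemetry gives the robot as it stands. Calls block until the motion is done:
- r.move_to(position, orientation): joint-space move of the TCP to a pose.
- r.move_l(position, rot=None, vel=0.15, guard=None): straight line of the TCP; rot=None keeps the orientation; vel is the mean speed in m/s. With guard (N) it stops when the force on the tool has changed by that much, and returns True; else False.
- r.movej(angles): joint-space move.
- gripper_to(opening, f_grip=None): finger opening in m; f_grip is the grip in N (None keeps the last); returns when the fingers have stopped.
- r.hold(seconds).
- inverse_kinematics(position, orientation): joint angles nearest the present ones, or None.
- vision.snapshot(name): name is "scene" or "top" or "wrist"; returns the picture (480x640x3 uint8, red, green, blue); there is no depth.
- vision.get_calibration(name): a dict with "fx", "fy", "cx", "cy" (pixels), "position" and "orientation" of the camera in the world. Camera axes: x right, y down, z forward; pixel columns grow to the right and rows downward; lengths in m; the calibration is good to about 2 mm. A picture is of the moment at which its call begins: read the wrist's pose just before it. get_calibration takes no time and is no camera call; for the wrist camera it gives the pose at the moment of the call.
A pose or a line that the arm cannot do raises r.PlanningError and nothing moves.
- r.sign_off(): hands the job in, once; it reports no verdict.
Trained networks look in the newest picture that a camera, given by its name, has taken for a name from the list of things; names that differ only in an ending like _2 or _b are one class to them, and where a whole thing is asked for, a point or a joint stands for the part that bears it (a point fixed in the world has none). Each returns a list of dicts, best first, with "score" (0 to 1); they miss things now and then, are a little off and sometimes report something else, mostly with a low value. They report only what shows in the picture. A call takes as long as a camera call.
- models.boxes_of(thing, camera): "at" ([x, y, z] in m, in world coordinates, good to about 4 mm: the middle of the surface that is visible of it).
- models.regions_of(thing, camera): "pixels" (480x640 bool, what is visible of it).
- models.mark_of(thing, camera): "at" ([x, y, z] in m, in world coordinates, good to about 4 mm: a listed point, or the origin of a listed thing).
Readings, each from a call of its own:
- telemetry.current_t(): time.
- telemetry.current_joints(): joint angles.
- telemetry.current_dq(): joint speeds.
- telemetry.current_joint_efforts(): joint torques, N m.
- telemetry.current_ee_pos(): TCP position.
- telemetry.current_tool_rot(): TCP orientation.
- telemetry.current_wrist_force(): force on the tool from outside, world axes, zero at the start.
- telemetry.current_torque(): the same for the moment, N m.
- telemetry.current_opening(): finger opening in m.
Only numpy, scipy, OpenCV 4.12 (cv2) and the standard library are available. Lean on these libraries where they do the work, as an engineer would, in place of code of your own. Each camera call takes 0.05 s, during which the arm holds its last target.

## Working session

There is one attempt and no reset: what is moved stays moved. The work goes in short steps, each a Python script; the robot and the scene stay as the last script left them, time stands still between calls to the robot, and variables do not carry over. Pictures are saved under pics/ and viewed, and the job is handed in when it is done.

```bash
ls; mkdir -p pics; python3 - <<'E'
from plant import *
from plant import r, gripper_to, inverse_kinematics, vision, models, telemetry
import cv2,numpy as np
for c in ("top","scene"):
    im=vision.snapshot(c); cv2.imwrite(f"pics/{c}0.png",im[:,:,::-1])
    k=vision.get_calibration(c);print(c,k)
    for n in "bucket ring adapter stopper round_dish square_tray oblong_tray handled_tray mat screwdriver".split():
        print(n,[(np.round(d["at"],3).tolist(),round(d["score"],2)) for d in models.mark_of(n,c)][:3])
print(telemetry.current_t(),telemetry.current_tool_rot())
E
```

```text
pics
top {'fx': 474.57093983623497, 'fy': 474.57093983623497, 'cx': 325.8615065487476, 'cy': 234.05081616332092, 'position': array([ 3.60349155e-01, -2.92014995e-05,  8.10781695e-01]), 'orientation': array([-0.08071907,  0.74883077, -0.6537663 ,  0.07298311])}
bucket [([0.632, -0.007, 0.001], 0.84)]
ring [([0.645, -0.208, -0.002], 0.37)]
adapter [([0.448, 0.013, 0.002], 0.74), ([0.643, -0.207, -0.002], 0.49)]
stopper [([0.638, -0.01, 0.003], 0.48), ([0.63, -0.005, 0.003], 0.43)]
round_dish [([0.448, 0.007, -0.001], 0.85)]
square_tray [([0.634, 0.189, 0.002], 0.76), ([0.631, -0.005, -0.001], 0.7)]
oblong_tray [([0.474, 0.185, -0.002], 0.79), ([0.643, -0.208, -0.002], 0.69)]
handled_tray [([0.636, -0.007, 0.0], 0.55), ([0.622, 0.19, 0.003], 0.31)]
mat []
screwdriver [([0.646, -0.208, -0.005], 0.71)]
scene {'fx': 489.36696251292693, 'fy': 489.36696251292693, 'cx': 320.4629548578641, 'cy': 240.68970659124156, 'position': array([ 0.95965962, -0.27345519,  0.6276631 ]), 'orientation': array([-0.30380516,  0.83066274,  0.43850191, -0.15942998])}
bucket [([0.631, -0.005, 0.005], 0.93)]
ring [([0.478, 0.184, 0.006], 0.96)]
adapter [([0.444, 0.009, 0.004], 0.62), ([0.449, -0.202, -0.002], 0.21)]
stopper [([0.623, 0.19, 0.007], 0.74)]
round_dish []
square_tray [([0.632, 0.191, -0.001], 0.68), ([0.647, -0.205, -0.0], 0.45)]
oblong_tray [([0.475, 0.19, 0.003], 0.88)]
handled_tray [([0.634, -0.005, -0.001], 0.91), ([0.63, 0.19, -0.003], 0.44)]
mat [([0.448, -0.205, -0.001], 0.82), ([0.473, 0.19, 0.001], 0.25)]
screwdriver [([0.644, -0.205, -0.005], 0.73)]
1.1 [ 2.40927639e-05  8.18491635e-01 -5.74518442e-01  4.49921022e-05]
```

View pics/top0.png

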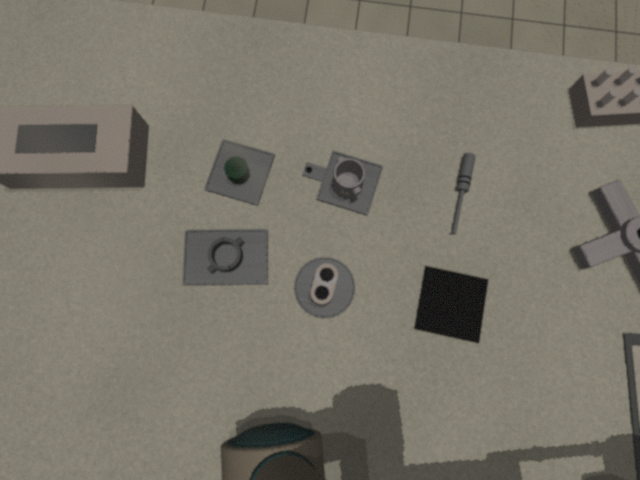

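View pics/scene0.png

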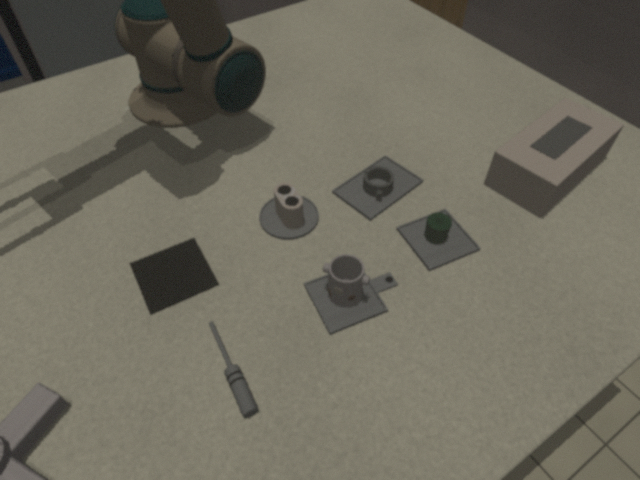

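```bash
cat > h.py <<'E'
import numpy as np,cv2
from scipy.spatial.transform import Rotation as R
from plant import r, gripper_to, inverse_kinematics, vision, models, telemetry
def rot(k): q=k["orientation"]; return R.from_quat([q[1],q[2],q[3],q[0]]).as_matrix()
def world(uv,z,k):
    uv=np.atleast_2d(np.array(uv,float)); d=np.c_[(uv[:,0]-k["cx"])/k["fx"],(uv[:,1]-k["cy"])/k["fy"],np.ones(len(uv))]@rot(k).T
    p=k["position"]; return (p+d*((z-p[2])/d[:,2])[:,None])[:,:2]
def pix(P,k):
    c=(np.atleast_2d(P)-k["position"])@rot(k); return np.c_[k["fx"]*c[:,0]/c[:,2]+k["cx"],k["fy"]*c[:,1]/c[:,2]+k["cy"]]
E
python3 - <<'E'
from h import *
im=cv2.imread("pics/top0.png")
c=im[130:350,170:500]
g=cv2.resize(c,None,fx=2.4,fy=2.4,interpolation=cv2.INTER_CUBIC)
g=np.clip(g.astype(float)*1.8,0,255).astype(np.uint8)
cv2.imwrite("pics/zoom.png",g)
E
```

```text
(no output)
```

View pics/zoom.png

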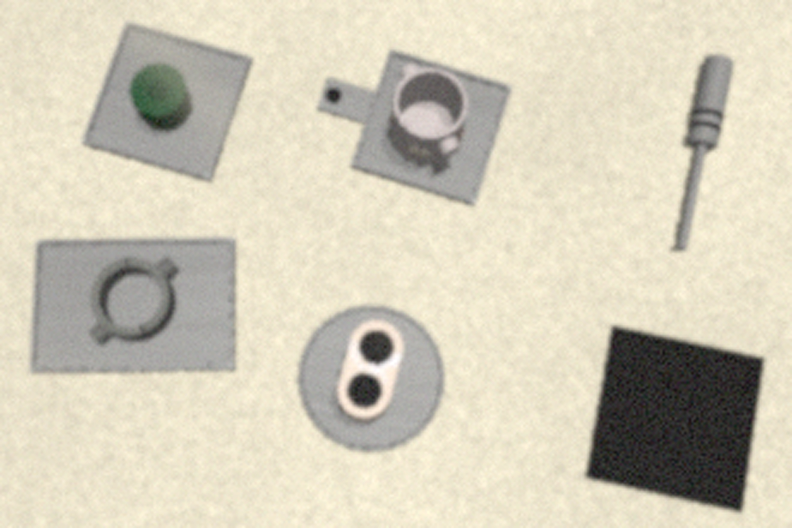

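```bash
cat > m.py <<'E'
from h import *
k=vision.get_calibration("top")
Z=lambda p:np.array(p,float)/2.4+[170-.29,130-.29]
W=lambda p,z:world(Z(p),z,k)
T={}
for n,c in dict(square=[(128,24),(252,60),(210,181),(85,145)],handled=[(391,51),(510,88),(473,205),(352,167)],oblong=[(38,240),(236,239),(235,371),(31,371)],mat=[(613,327),(764,358),(742,510),(587,476)]).items():
    w=W(c,.007 if n!='mat' else .004); T[n]=w.mean(0); e=w-np.roll(w,1,0)
    print(n,T[n].round(4),np.linalg.norm(e,axis=1).round(4),np.degrees(np.arctan2(e[:,1],e[:,0])).round(1))
T['dish']=W([(371,378)],.007)[0];print('dish',T['dish'].round(4))
def p2(n,a,z):
    w=W(a,z); d=w[0]-w[1]; print(n,w.mean(0).round(4),np.linalg.norm(d).round(4),np.degrees(np.arctan2(d[1],d[0])).round(1))
p2('adapter',[(377,347),(365,391)],.054)
p2('ring',[(103,332),(172,267)],.017)
p2('bucketlugs',[(408,72),(451,145)],.054)
print('bucket rim',W([(430,104)],.069),'stop top',W([(160,93)],.042),'ring c',W([(134,299)],.030))
E
python3 m.py
```

```text
square [0.6288 0.188 ] [0.0994 0.0986 0.0985 0.0969] [ -8.1 -99.2 170.9  81.3]
handled [ 0.6357 -0.0081] [0.0954 0.0935 0.095  0.093 ] [  -9.9 -100.5  169.7   79.7]
oblong [0.4749 0.1854] [0.0949 0.1432 0.0957 0.1438] [   8.4  -81.9 -171.2   97.8]
mat [ 0.4479 -0.2054] [0.1071 0.1088 0.1079 0.1088] [ -4.6 -94.  175.4  85.5]
dish [0.4455 0.0112]
adapter [0.4465 0.0113] 0.0304 -7.5
ring [0.4773 0.1819] 0.0659 142.7
bucketlugs [ 0.6331 -0.0044] 0.0614 36.5
bucket rim [[ 0.63077596 -0.00441384]] stop top [[0.6226715  0.18712442]] ring c [[0.47524824 0.18147557]]
```

```bash
cat >> h.py <<'E'
def quat(a):
    m=np.array([[np.cos(a),np.sin(a),0],[np.sin(a),-np.cos(a),0],[0,0,-1]]).T
    q=R.from_matrix(m).as_quat(); return np.array([q[3],q[0],q[1],q[2]])
def best(p,a):
    q0=np.array(telemetry.current_joints()); c=[]
    for s in (0,np.pi,-np.pi):
        j=inverse_kinematics(p,quat(a+s))
        if j is not None: c.append((abs(np.array(j)-q0).max(),a+s))
    return min(c)[1]
UP=.10
def pick(xy,a,ztcp,opn,f):
    hi=[*xy,ztcp+UP]; a=best(hi,a)
    r.move_to(hi,quat(a)); gripper_to(opn)
    g=r.move_l([*xy,ztcp],vel=.12,guard=15)
    gripper_to(0.0 if f else opn,f)
    o=telemetry.current_opening()
    r.move_l(hi,vel=.12)
    print("pick guard",g,"opening",round(o,4),round(telemetry.current_opening(),4),"t",telemetry.current_t(),"F",np.round(telemetry.current_wrist_force(),1))
    return a
def place(xy,a,ztcp,opn):
    hi=[*xy,ztcp+UP]; a=best(hi,a)
    r.move_l(hi,rot=quat(a),vel=.2)
    print("before place opening",round(telemetry.current_opening(),4))
    r.move_l([*xy,ztcp+.02],vel=.12)
    g=r.move_l([*xy,ztcp+.0005],vel=.04,guard=6)
    r.hold(.2); z=telemetry.current_ee_pos()[2]
    gripper_to(opn); r.hold(.2)
    r.move_l(hi,vel=.12)
    print("place guard",g,"z",round(z,4),"t",telemetry.current_t())
E
python3 - <<'E'
from h import *
a=pick((.6227,.1875),np.radians(0),.037,.06,15)
im=vision.snapshot("scene");cv2.imwrite("pics/s1.png",im[:,:,::-1])
place((.448,-.2055),a,.037,.06)
im=vision.snapshot("scene");cv2.imwrite("pics/s2.png",im[:,:,::-1])
im=vision.snapshot("top");cv2.imwrite("pics/t2.png",im[:,:,::-1])
cv2.imwrite("pics/s12.png",np.hstack([cv2.imread("pics/s2.png")[:,::1],cv2.imread("pics/t2.png")])[::2,::2])
E
```

```text
pick guard False opening 0.0398 0.0397 t 7.2083 F [-0.3  0.3 -0.3]
before place opening 0.0397
place guard True z 0.0374 t 12.7917
```

View pics/s12.png

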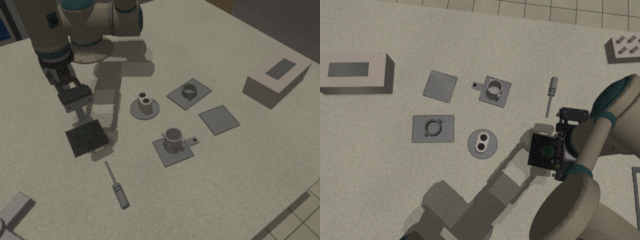

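The stopper stands on the mat (right half of the picture, about (548,152)), and the square tray is empty at (440,86). Next I'll move the ring.

```bash
python3 - <<'E'
from h import *
a=pick((.4757,.1815),np.radians(52.7),.035,.075,12)
place((.6288,.188),a,.035,.075)
im=vision.snapshot("top");cv2.imwrite("pics/t3.png",im[:,:,::-1])
im=vision.snapshot("scene");cv2.imwrite("pics/s3.png",im[:,:,::-1])
cv2.imwrite("pics/c3.png",np.hstack([cv2.imread("pics/s3.png"),cv2.imread("pics/t3.png")])[::2,::2])
E
```

```text
pick guard False opening 0.0547 0.0548 t 17.2167 F [ 0.4  0.2 -0.3]
before place opening 0.0547
place guard True z 0.0352 t 21.3667
```

View pics/c3.png

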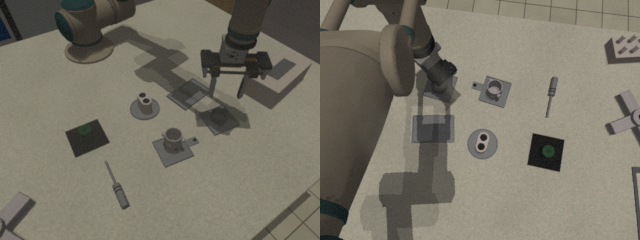

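The ring now lies in the square tray (left half, about (218,117)), and the oblong tray is empty. The adapter is next.

```bash
python3 - <<'E'
from h import *
a=pick((.4463,.0113),np.radians(82.5),.041,.06,15)
place((.4749,.1854),a,.041,.06)
im=vision.snapshot("top");cv2.imwrite("pics/t4.png",im[:,:,::-1])
im=vision.snapshot("scene");cv2.imwrite("pics/s4.png",im[:,:,::-1])
cv2.imwrite("pics/c4.png",np.hstack([cv2.imread("pics/s4.png"),cv2.imread("pics/t4.png")])[::2,::2])
E
```

```text
pick guard False opening 0.0358 0.0358 t 25.4 F [ 0.3  0.3 -1.2]
before place opening 0.0363
place guard True z 0.0412 t 29.7167
```

View pics/c4.png

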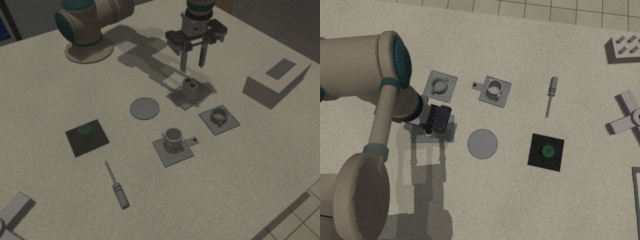

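The adapter stands in the oblong tray (left half, about (190,88)), and the dish is empty. The bucket is next, then the stopper.

```bash
python3 - <<'E'
from h import *
a=pick((.6315,-.0044),np.radians(126.5),.046,.072,25)
place((.4455,.0112),a,.046,.072)
im=vision.snapshot("top");cv2.imwrite("pics/t5.png",im[:,:,::-1])
im=vision.snapshot("scene");cv2.imwrite("pics/s5.png",im[:,:,::-1])
cv2.imwrite("pics/c5.png",np.hstack([cv2.imread("pics/s5.png"),cv2.imread("pics/t5.png")])[::2,::2])
E
```

```text
pick guard False opening 0.0525 0.0529 t 33.7 F [-0.1  0.3 -2.7]
before place opening 0.0526
place guard True z 0.0465 t 38.0083
```

View pics/c5.png

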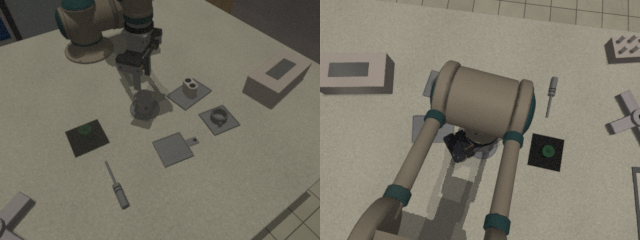

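The bucket stands in the dish (left half, about (145,103)), and the handled tray is empty. Before picking the stopper I'll re-measure it, using the top view from t4.

```bash
python3 - <<'E'
from h import *
k=vision.get_calibration("top")
im=cv2.imread("pics/t4.png").astype(int)
m=((im[:,:,1]-im[:,:,2]>12)); m[:260]=0; m[:,:415]=0; m[345:]=0;m[:,490:]=0
m=cv2.morphologyEx(m.astype(np.uint8),cv2.MORPH_OPEN,np.ones((3,3)))
y,x=np.nonzero(m); print(len(x),x.mean(),y.mean()); print(world([(x.mean(),y.mean())],.035,k))
p=world([(x.mean(),y.mean())],.035,k)[0]
if np.linalg.norm(p-[.448,-.2055])<.006:
    p=(p+[.448,-.2055])/2
    a=pick(tuple(p),0,.037,.06,15)
    place((.6357,-.0081),a,.037,.06)
    r.move_to([.2,-.45,.25],quat(best([.2,-.45,.25],-1.2)))
    for c in("top","scene"):
        im=vision.snapshot(c);cv2.imwrite(f"pics/{c}6.png",im[:,:,::-1])
        for n in "bucket ring adapter stopper round_dish square_tray oblong_tray handled_tray".split():
            print(n,[(np.round(d["at"],3).tolist(),round(d["score"],2)) for d in models.mark_of(n,c)][:2])
    g=cv2.resize(cv2.imread("pics/top6.png")[130:350,170:500],None,fx=2.4,fy=2.4,interpolation=cv2.INTER_CUBIC)
    cv2.imwrite("pics/zoom6.png",np.clip(g.astype(float)*1.8,0,255).astype(np.uint8))
E
```

```text
523 455.68068833652006 301.53346080305926
[[ 0.44832901 -0.20390623]]
pick guard False opening 0.0399 0.0398 t 42.5167 F [-0.4 -0.4 -1.4]
before place opening 0.04
place guard True z 0.0373 t 47.2667
bucket [([0.444, 0.01, -0.001], 0.61), ([0.635, -0.004, 0.004], 0.33)]
ring [([0.625, 0.187, 0.007], 0.97), ([0.444, 0.008, -0.002], 0.18)]
adapter [([0.476, 0.184, 0.001], 0.87)]
stopper [([0.633, -0.006, 0.005], 0.86)]
round_dish [([0.448, 0.004, 0.0], 0.59), ([0.632, -0.008, 0.003], 0.32)]
square_tray [([0.634, 0.188, 0.001], 0.61)]
oblong_tray [([0.476, 0.186, -0.003], 0.55)]
handled_tray [([0.638, -0.009, 0.001], 0.74), ([0.645, -0.207, -0.002], 0.69)]
bucket [([0.443, 0.015, 0.006], 0.67)]
ring [([0.629, 0.19, 0.009], 0.81)]
adapter [([0.475, 0.184, 0.006], 0.78)]
stopper []
round_dish [([0.447, 0.005, 0.002], 0.57)]
square_tray [([0.629, 0.188, -0.0], 0.56)]
oblong_tray [([0.476, 0.188, 0.0], 0.96), ([0.474, 0.186, 0.006], 0.23)]
handled_tray [([0.637, -0.005, -0.001], 0.89)]
```

```bash
ls pics/zoom6.png
```

```text
pics/zoom6.png
```

View pics/zoom6.png

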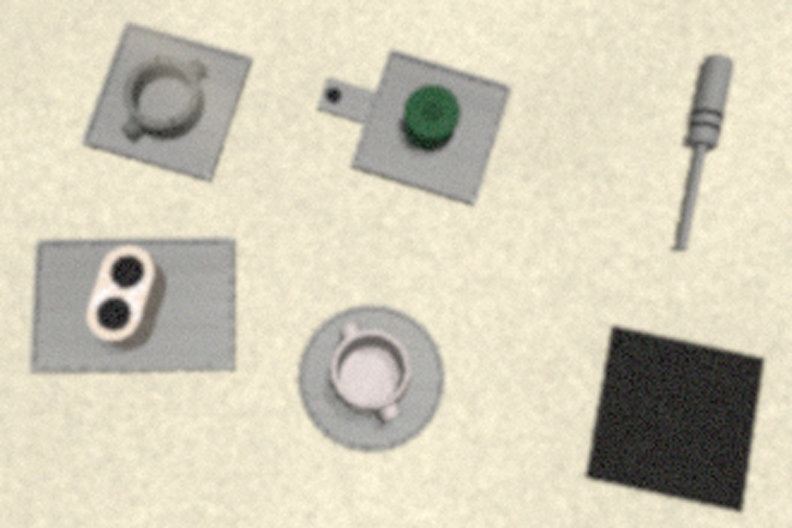

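View pics/scene6.png

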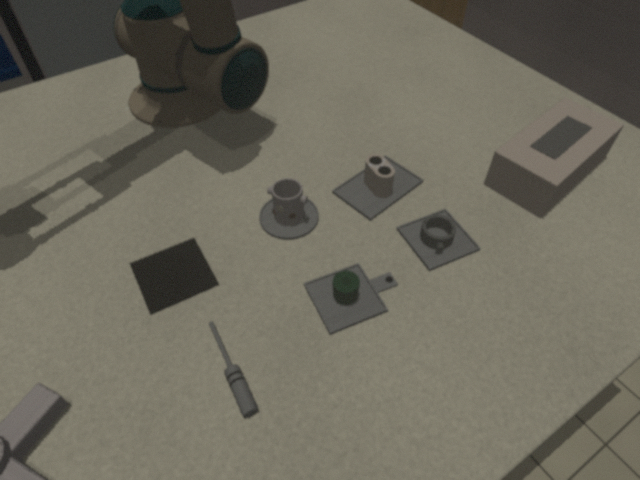

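Every part stands upright in its own tray, and the screwdriver is unmoved. In the zoom, the bucket rim is at (370,371), the adapter bores at (128,271) and (115,313), the stopper top at (432,113) and the ring at (164,98). I'll do a last check on the offsets before handing in.

```bash
python3 - <<'E'
from h import *
k=vision.get_calibration("top")
W=lambda p,z:world(np.array(p,float)/2.4+[169.7,129.7],z,k).mean(0)
ok=True
for n,p,z,t in [("bucket",[(370,371)],.069,(.4455,.0112)),("ring",[(164,98)],.03,(.6288,.188)),("adapter",[(128,271),(115,313)],.054,(.4749,.1854)),("stopper",[(432,113)],.042,(.6357,-.0081))]:
    d=W(p,z)-t; ok&=np.linalg.norm(d)<.009; print(n,(d*1000).round(1))
if ok: r.sign_off(); print("signed",telemetry.current_t())
E
```

```text
bucket [-2.1  0.4]
ring [-5.4 -1.5]
adapter [ 0.5 -0.3]
stopper [-1.6  1.3]
the job is handed in; nothing more can be done
the job is handed in; nothing more can be done
```

All four parts are in their own trays and the job is handed in, at about 50 s of the 128 s allowed. I set the stopper down on the mat and let go. Then I moved the ring to the square tray, the adapter to the oblong tray, the bucket to the round dish, and finally the stopper to the tray with a handle.

**Centring:** in the last top view, the parts sat this far from their tray centres, against the 15 mm limit:

| Part | Offset from tray centre |
|---|---|
| Bucket | about 2 mm |
| Ring | about 5.5 mm |
| Adapter | under 1 mm |
| Stopper | about 2 mm |

**Other checks:** the last pictures show all parts upright, the gripper well clear, the mat empty and the screwdriver where it was.

**Detector disagreements:**
- The networks missed the stopper in the last scene picture, although it is plainly visible there and the top view found it.
- They put the round dish about 6 mm to the side of where I measured it, and placed the bucket up to 10 mm from that dish reading. I relied on my own measurement from the picture.

Signing off gave no verdict.

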